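# Load the gift crate: tall nougat bar behind, honey jar in front

## Robot

A 6-joint arm with a two-finger parallel gripper is mounted at the origin on the work surface. World frame = base frame: x ahead of the robot, y to its left, z up, the work surface at z = 0. Lengths are in m, angles in rad, forces in N, time in s.
With the tool pointing down it reaches from about 0.35 to 0.85 m from the base axis. Payload 8.1 kg.
Tool frame: the origin (TCP) lies on the mounting face of the last link; the fingertips stand 186 mm ahead of it and the grasp point (between the pads) lies 167 mm ahead of it; z points along the fingers, y is the line along which they close (so a half turn about z gives the same grasp; the last joint's range is limited). The gripper opens to 93 mm and grips with 3 to 60 N. Pads are 15 mm wide; open, the fingers measure 128 mm over their backs; the gripper's body (75 mm by 188 mm) begins 65 mm behind the grasp point.
Start: joints at [-1.394, 0.13, 1.488, -0, 1.523, -0.085], TCP at [0.155, -0.58, 0.405] pointing down, gripper open.
Joint ranges: [-2.96, 2.96], [-0.89, 2.26], [0.02, 2.5], [-1.34, 4.48], [0, 2.73], [-2.66, 2.66]. Speed limits (rad/s): [2.39, 2.39, 2.79, 3.14, 3.14, 3.14].

## Interface

Orientations are given as a rotation vector (axis times angle).
In Python, from plant import read_state, read_camera, camera_params, close_job gives the robot as it stands. The module is installed in compiled form; this text tells all that it offers.
- The arm moves only by the tool servo_tool, never from a script. Its argument "increments" is a list of rows, each an object with "slide": the shift along the tool's x, y, z in mm, a list of three; "dr": the turn, a rotation vector about the tool's x, y, z in rad, a list of three; "jaw": the closure, from 0 (fully open) to 1 (shut). In form: [{"slide": [x, y, z], "dr": [ax, ay, az], "jaw": jaw}, ...]. A call has 1 to 20 rows; each row is the pose to reach, as a shift and turn from the pose commanded when the call began, along the tool's axes at that moment; what a row does not reach only later rows make up. A row lasts 1/10 s, in which the tool goes at most 50 mm and 8.59 degrees, less where a joint would pass 70% of its speed; a pose out of reach is approached as far as the arm can. A call with a gripper value outside its range is refused whole. The fingers move at their own pace and stop on an object; "force" is the grip in N (left out, the last holds). Time passes only in rows, so rows that repeat a pose let the fingers close. It gives the time, the measured TCP pose, the force, the opening and the grip force at its end, in the units of the state.
- read_state(): the state, without advancing time (a new reading comes with each control period).
- read_camera(name): name is "side" or "top" or "wrist"; returns (picture, depth): 400x640x3 uint8, red, green, blue; 400x640 float32, m along the optical axis (not along the pixel's ray), 0 where there is no reading.
- camera_params(name): a dict with "fx", "fy", "cx", "cy" (pixels), "rvec" (rotation vector, rad) and "tvec" (3), from world to camera coordinates, as OpenCV has them. Camera axes: x right, y down, z forward; pixel columns grow to the right and rows downward; lengths in m; the calibration is good to about 2 mm. The wrist camera is an equidistant fisheye: a pixel r from the principal point sees the ray r / f radians off the axis. A picture is of the moment at which its call begins: read the wrist's pose just before it. camera_params takes no time and is no camera call; for the wrist camera it gives the pose at the moment of the call.
- close_job(): hands the job in; it is judged then, once.
The state is a dict: "t": time; "q": joint angles; "dq": joint speeds; "joint_torque": joint torques, N m; "tool_pos": TCP position; "orientation": TCP orientation; "force": force on the tool from outside, world axes, zero at the start; "wrist_torque": the same for the moment, N m; "opening": finger opening in m; "gripper_force": force on a finger pad.
Only numpy, scipy, OpenCV 4.12 (cv2) and the standard library are available. Lean on these libraries where they do the work, as an engineer would, in place of code of your own. Each camera call takes 0.05 s, during which the arm holds its last target. There are 200 camera calls.

## Task

Load the wooden gift crate on the stall counter. First stand the tall raspberry-red nougat bar upright in the back compartment, the one against the high red wall; only then set the short honey jar with the yellow lid upright in the free front compartment, so nothing tall is carried over the jar. Set each one down on the compartment floor rather than dropping it in, and leave the tall yellow bar standing where it is.

Things in the scene. Friction and masses are not known exactly. Their poses are not given: they have to be found in the camera images.
- red_bar: Tall wrapped raspberry-red nougat bar with a cream paper band: a square column 46 x 46 mm, 150 mm tall, 0.36 kg, standing loose on the counter. Origin: centre of its underside, z up, x and y square to its side faces. Take it by two opposite sides in the upper part (110 to 145 mm up), which stays above all the crate's walls.
- yellow_bar: A bystander: the lemon-yellow nougat bar, same size and shape as the red one (46 x 46 x 150 mm, origin at the centre of its underside), standing loose on the counter. To be left alone.
- honey_jar: Short amber honey jar with paper label and yellow lid, standing loose: 60 mm diameter up to 63 mm height, then the lid, 56 mm diameter; 80 mm tall in all, 0.32 kg. Origin: centre of its underside, z up. Take it across the body, 45 to 60 mm up. The dark jar of the same size with a white lid, farther to the robot's right, is not wanted.
- crate: Open pale wooden crate, fixed, left of the bars; 204 (x) by 112 mm (y). Origin: centre of underside, z up; +x end is the back, pointing away from the robot (within 20 deg). Two compartments 90 (x) by 96 mm (y) inside, centred at x = +49 mm (back) and -49 mm (front), y = 0. Floor 8 mm above the counter; walls 8 mm thick; tops: sides and front 30, divider 22, red back wall 80 mm above the counter.
There are look-alikes about, which are no part of the job. Of the things like the crate, leave any that is turquoise; of the rest the larger one is meant. Leave any black or purple look-alike of the red_bar alone.

How it is judged:
By the outcome, as a careful person would: the job done as asked, in the order asked, and still so for the second after the job is handed in, with the robot touching nothing.
It also fails if it takes over 69 s, if anything falls off the work surface, if the arm or the gripper's body presses on something with over 40 N, if the wrist force passes 120 N, or if a joint passes its speed limit or range.

## Working session

There is one attempt and no reset: what is moved stays moved. The work goes in short steps, Python scripts to look and compute and a tool call to move; the robot and the scene stay as the last step left them, time stands still between calls to the robot, and variables do not carry over. Pictures are saved under pics/ and viewed, at most 10 in all, crops included, and the job is handed in when it is done.

Besides the shell and the picture viewer there is one more tool, called after "Request:" as name([rows], argument=value, ...), one row to a line, values as JSON. servo_tool: Moves the arm, as the interface text tells. Its arguments: {"type":"object","properties":{"increments":{"type":"array"},"force":{"type":"number"}},"required":["increments"]}

```bash
mkdir -p pics
python3 - <<'E'
from plant import *
import cv2,numpy as np
for n in("top","side"):
    p,d=read_camera(n); cv2.imwrite(f"pics/{n}0.png",p[:,:,::-1]); np.savez(f"{n}0.npz",p=p,d=d,**camera_params(n))
    print(n,camera_params(n))
print(read_state())
E
```

```text
top {'fx': 441.3347501039412, 'fy': 441.3347501039412, 'cx': 328.0249884730998, 'cy': 202.0770685829136, 'rvec': array([ 2.1125833 , -2.15390674,  0.16755228]), 'tvec': array([-0.00763619,  0.43767242,  0.75870883])}
side {'fx': 467.42753144243795, 'fy': 467.42753144243795, 'cx': 323.92440988775485, 'cy': 188.26532928181717, 'rvec': array([ 2.24593676, -0.33610383,  0.16212664]), 'tvec': array([-0.44686035,  0.09620683,  0.80016562])}
{'t': 0.1, 'q': array([-1.39437861e+00,  1.31099040e-01,  1.48913414e+00,  6.79817302e-06,
        1.52301572e+00, -8.53918834e-02]), 'dq': array([ 4.93196326e-04, -1.57450197e-03, -3.90071569e-03,  1.41325348e-03,
       -2.35072747e-04,  4.12925992e-05]), 'joint_torque': array([ 2.06271390e-03, -5.61340642e+01, -4.93095016e+01,  7.71923969e-02,
        2.92172522e-02, -7.73844681e-05]), 'tool_pos': array([ 0.15529008, -0.57935129,  0.403804  ]), 'orientation': array([-3.11307319e+00, -4.09859505e-01,  1.07654851e-04]), 'force': array([0.09999249, 0.07394035, 0.54928878]), 'wrist_torque': array([-0.03343581, -0.01230649,  0.02599557]), 'gripper_force': 0.0, 'opening': 0.09258815059763775}
```

View pics/top0.png

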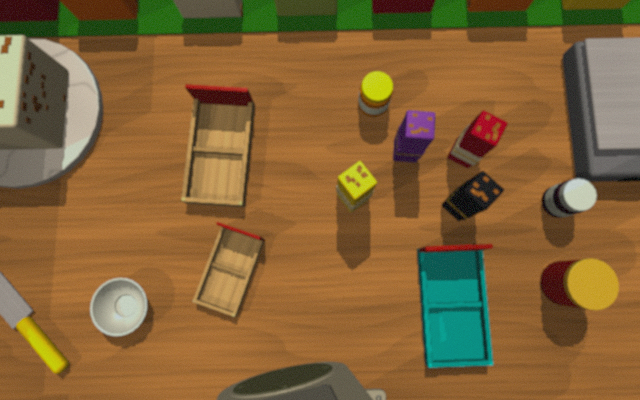

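View pics/side0.png

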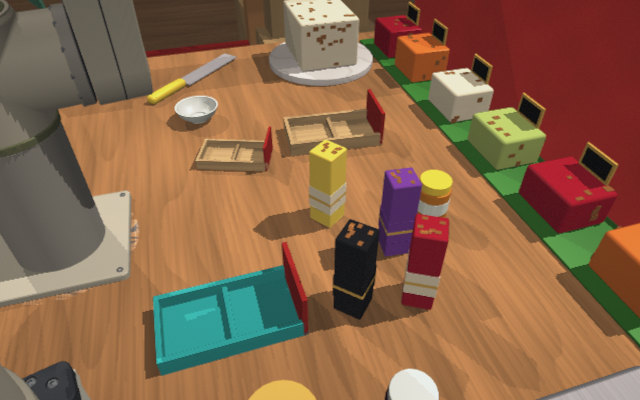

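The top view shows the wanted crate at about (218,148), with its red wall at the top. The red bar's top is at (487,130), the honey jar's lid at (377,87), the yellow bar at (357,182), the purple bar at (415,130) and the black bar at (478,195). The side view agrees: red bar at (427,260), jar at (435,190) and crate at (330,130).

```bash
cat > h.py <<'E'
import numpy as np,cv2
def cloud(f):
    z=np.load(f); R=cv2.Rodrigues(z['rvec'])[0]; d=z['d']; v,u=np.indices(d.shape)
    c=np.stack([(u-z['cx'])/z['fx']*d,(v-z['cy'])/z['fy']*d,d],-1)
    return z['p'],(c-z['tvec'])@R,d>0   # R^T(c-t)
def rect(P,m):
    q=(P[m][:,:2]*1000).astype(np.float32); r=cv2.minAreaRect(q)
    return np.round(r[0],1),np.round(r[1],1),round(r[2],1),'n',len(q),'mean',q.mean(0).round(1)
E
python3 - <<'E'
from h import *
p,P,ok=cloud("top0.npz"); v,u=np.indices(ok.shape)
hs=cv2.cvtColor(p,cv2.COLOR_RGB2HSV)
box=lambda a,b,c,d:(u>=a)&(u<=c)&(v>=b)&(v<=d)&ok
Z=P[...,2]
for n,b,lo,hi in[("red",(450,100,510,170),.142,.158),("purple",(390,100,440,165),.142,.158),("black",(440,165,505,222),.142,.158),("yellow",(335,155,380,210),.142,.158),("jarlid",(355,65,397,118),.074,.086),("cratetop",(178,95,258,212),.024,.036),("cratewall",(178,80,258,110),.074,.086),("smallcr",(190,220,265,320),.005,.06)]:
    m=box(*b)&(Z>lo)&(Z<hi); print(n,rect(P,m),'z',np.median(Z[m]).round(4))
# ray to plane for red top by colour
z=np.load("top0.npz")
m=box(195,100,245,200)&(Z<.014); print('floor z',np.median(Z[m]), 'counter',np.median(Z[box(280,60,330,140)]))
m=box(450,100,510,170)&(Z>.142)
print(hs[m].mean(0))
# side view
p,P,ok=cloud("side0.npz"); Z=P[...,2]; v,u=np.indices(ok.shape)
for n,b,lo,hi in[("red",(405,208,455,250),.144,.158),("yellow",(305,135,352,170),.144,.158),("purple",(380,163,422,195),.144,.158),("jarlid",(415,165,455,200),.074,.086),("cratetop",(278,100,390,155),.024,.036),("crwall",(360,88,386,150),.074,.086)]:
    m=box(*b)&(Z>lo)&(Z<hi); print(n,rect(P,m),'z',np.median(Z[m]).round(4))
E
```

```text
red (array([ 531.7, -273. ]), array([45.4, 47.5]), 60.2, 'n', 854, 'mean', array([ 530.7, -272.1], dtype=float32)) z 0.1501
purple (array([ 539.2, -165.2]), array([46. , 46.5]), 83.7, 'n', 840, 'mean', array([ 538.3, -164.3], dtype=float32)) z 0.1501
black (array([ 432.4, -257.8]), array([45.9, 46.6]), 44.8, 'n', 899, 'mean', array([ 431.4, -256.6], dtype=float32)) z 0.1499
yellow (array([452.9, -63.2]), array([46.1, 46.2]), 35.7, 'n', 868, 'mean', array([451.9, -62.9], dtype=float32)) z 0.1498
jarlid (array([ 637., -108.]), array([54.2, 55.4]), 66.6, 'n', 753, 'mean', array([ 635.9, -107.4], dtype=float32)) z 0.0803
cratetop (array([541.6, 186.9]), array([113.2, 203.5]), 85.2, 'n', 1435, 'mean', array([530.3, 188.1], dtype=float32)) z 0.0298
cratewall (array([639.2, 178.2]), array([111.8,   9.7]), 84.6, 'n', 340, 'mean', array([638.7, 177.9], dtype=float32)) z 0.0799
smallcr (array([334.3, 160. ]), array([ 81.6, 175.7]), 69.9, 'n', 3035, 'mean', array([320.7, 165.6], dtype=float32)) z 0.0073
floor z 0.008180430483363426 counter 0.0003163876793053093
[107.51405152 216.10070258 151.93911007]
red (array([ 531.6, -275. ]), array([46.5, 46.2]), 59.3, 'n', 882, 'mean', array([ 530.2, -277.3], dtype=float32)) z 0.1489
yellow (array([452.5, -64.6]), array([47.1, 47.1]), 35.2, 'n', 513, 'mean', array([451.8, -67.7], dtype=float32)) z 0.1487
purple (array([ 539.5, -166.5]), array([47. , 46.1]), 83.4, 'n', 629, 'mean', array([ 538.1, -169.3], dtype=float32)) z 0.1487
jarlid (array([ 636.2, -109.5]), array([54.7, 54.2]), 76.5, 'n', 548, 'mean', array([ 635.7, -111.4], dtype=float32)) z 0.0787
cratetop (array([541.9, 185.6]), array([119.4, 203.4]), 85.2, 'n', 776, 'mean', array([536.4, 181. ], dtype=float32)) z 0.0282
crwall (array([638.8, 176.2]), array([111.2,   8.9]), 84.7, 'n', 130, 'mean', array([638.2, 172.5], dtype=float32)) z 0.0783
```

Both views agree to within 2 mm, and the heights and sizes match the given ones. I'll write a planning helper that turns targets into tool-frame slide and turn values.

```bash
cat > g.py <<'E'
import sys,numpy as np
from scipy.spatial.transform import Rotation as R
from plant import read_state
def goto(x,y,z,a):
    """grasp-point target mm, closing-axis angle deg -> slide mm, dr from the measured pose"""
    s=read_state(); R0=R.from_rotvec(s['orientation']); best=None
    for k in(0,180):
        t=np.radians(a+k); Y=np.array([np.cos(t),np.sin(t),0]); Zd=np.array([0,0,-1.]); X=np.cross(Y,Zd)
        d=(R0.inv()*R.from_matrix(np.c_[X,Y,Zd])).as_rotvec()
        if best is None or np.linalg.norm(d)<np.linalg.norm(best): best=d
    sl=R0.inv().apply(np.array([x,y,z+167])-s['tool_pos']*1000)
    m=R0.as_matrix(); print('t',round(s['t'],2),'grasp at',(s['tool_pos']*1000-[0,0,167]).round(1),'yax',round(np.degrees(np.arctan2(m[1,1],m[0,1])),1),'q',s['q'].round(2),'F',s['force'].round(1),'open',s['opening'].round(4),'gf',round(s['gripper_force'],1))
    print('slide',sl.round(1),'dr',best.round(3))
if __name__=='__main__': goto(*map(float,sys.argv[1:]))
E
python3 g.py 531.6 -274 237 60
python3 - <<'E'
from h import *
p,P,ok=cloud("top0.npz"); print(P[285,590],P[200,575],P[10,210],P[10,400])
E
```

```text
[ 0.28445825 -0.43118683  0.10114099] [ 0.42508836 -0.43334417  0.08159754] [0.82033877 0.20617249 0.03572064] [ 0.8197286  -0.16483501  0.02293987]Traceback (most recent call last):
  File "g.py", line 14, in <module>
    if __name__=='__main__': goto(*map(float,sys.argv[1:]))
                             ~~~~^^^^^^^^^^^^^^^^^^^^^^^^^^
  File "g.py", line 12, in goto
    m=R0.as_matrix(); print('t',round(s['t'],2),'grasp at',(s['tool_pos']*1000-[0,0,167]).round(1),'yax',round(np.degrees(np.arctan2(m[1,1],m[0,1])),1),'q',s['q'].round(2),'F',s['force'].round(1),'open',s['opening'].round(4),'gf',round(s['gripper_force'],1))
                                                                                                                                                                                                           ^^^^^^^^^^^^^^^^^^
AttributeError: 'float' object has no attribute 'round'
```

```bash
sed -i "s/s\['opening'\].round(4)/round(s['opening'],4)/" g.py; python3 g.py 531.6 -274 237 60
```

```text
t 0.1 grasp at [ 155.3 -579.4  236.8] yax -75.0 q [-1.39  0.13  1.49  0.    1.52 -0.09] F [0.1 0.1 0.5] open 0.0926 gf 0.0
slide [ 4.425e+02 -1.975e+02  2.000e-01] dr [-0.002  0.001  0.785]
```

Request:
servo_tool([
  {"slide": [15,-7,0],"dr": [0,0,0.03],"jaw": 0.2},
  {"slide": [40,-18,0],"dr": [0,0,0.07],"jaw": 0.2},
  {"slide": [70,-31,0],"dr": [0,0,0.12],"jaw": 0.2},
  {"slide": [100,-45,0],"dr": [0,0,0.18],"jaw": 0.2},
  {"slide": [135,-60,0],"dr": [0,0,0.24],"jaw": 0.2},
  {"slide": [170,-76,0],"dr": [0,0,0.3],"jaw": 0.2},
  {"slide": [205,-91,0],"dr": [0,0,0.36],"jaw": 0.2},
  {"slide": [240,-107,0],"dr": [0,0,0.42],"jaw": 0.2},
  {"slide": [275,-123,0],"dr": [0,0,0.48],"jaw": 0.2},
  {"slide": [310,-138,0],"dr": [0,0,0.54],"jaw": 0.2},
  {"slide": [345,-154,0],"dr": [0,0,0.6],"jaw": 0.2},
  {"slide": [375,-167,0],"dr": [0,0,0.66],"jaw": 0.2},
  {"slide": [402,-179,0],"dr": [0,0,0.72],"jaw": 0.2},
  {"slide": [425,-190,0],"dr": [0,0,0.76],"jaw": 0.2},
  {"slide": [438,-195.5,0],"dr": [-0.002,0.001,0.785],"jaw": 0.2},
  {"slide": [442.5,-197.5,0],"dr": [-0.002,0.001,0.785],"jaw": 0.2},
  {"slide": [442.5,-197.5,0],"dr": [-0.002,0.001,0.785],"jaw": 0.2},
  {"slide": [442.5,-197.5,0],"dr": [-0.002,0.001,0.785],"jaw": 0.2},
])

```text
t: 1.9
tool_pos: [0.5311, -0.2747, 0.4045]
orientation: [3.033, -0.812, 0.001]
force: [-0.7, -0.6, -0.1]
opening: 0.0743
gripper_force: 0.0
```

```bash
python3 g.py 531.6 -274 127 60
python3 - <<'E'
from plant import *
import cv2
p,d=read_camera("wrist"); cv2.imwrite("pics/w1.png",p[:,:,::-1])
E
```

```text
t 1.9 grasp at [ 531.1 -274.7  237.5] yax -120.0 q [-0.56  0.12  1.5  -0.    1.52  1.53] F [-0.7 -0.6 -0.1] open 0.0743 gf 0.0
slide [-1.000e-01 -1.000e+00  1.105e+02] dr [ 0.002 -0.001  0.001]
```

View pics/w1.png

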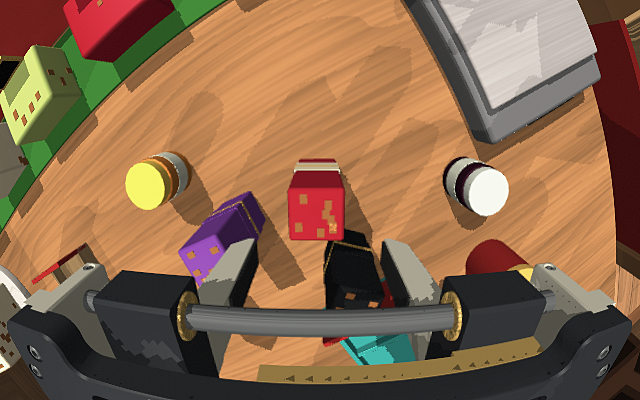

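The wrist view shows the red bar (315,210) square to the fingers and centred between them (230 and 400). Purple (220,240) and black (350,275) are clear, so I'll lower and grip.

Request:
servo_tool([
  {"slide": [0,0,8],"dr": [0,0,0],"jaw": 0.2},
  {"slide": [0,0,25],"dr": [0,0,0],"jaw": 0.2},
  {"slide": [0,-1,45],"dr": [0,0,0],"jaw": 0.2},
  {"slide": [0,-1,65],"dr": [0,0,0],"jaw": 0.2},
  {"slide": [0,-1,82],"dr": [0,0,0],"jaw": 0.2},
  {"slide": [0,-1,96],"dr": [0,0,0],"jaw": 0.2},
  {"slide": [0,-1,106],"dr": [0,0,0],"jaw": 0.2},
  {"slide": [0,-1,110],"dr": [0,0,0],"jaw": 0.2},
  {"slide": [0,-1,110],"dr": [0,0,0],"jaw": 0.2},
  {"slide": [0,-1,110],"dr": [0,0,0],"jaw": 0.4},
  {"slide": [0,-1,110],"dr": [0,0,0],"jaw": 0.6},
  {"slide": [0,-1,110],"dr": [0,0,0],"jaw": 0.7},
  {"slide": [0,-1,110],"dr": [0,0,0],"jaw": 0.7},
  {"slide": [0,-1,110],"dr": [0,0,0],"jaw": 0.7},
  {"slide": [0,-1,110],"dr": [0,0,0],"jaw": 0.7},
], force=25)

```text
t: 3.45
tool_pos: [0.5324, -0.2737, 0.2952]
orientation: [3.033, -0.812, 0.003]
force: [0.6, -0.0, 2.8]
opening: 0.0462
gripper_force: 25.0
```

```bash
python3 g.py 590.5 182 317 85.1
```

```text
t 3.45 grasp at [ 532.4 -273.7  128.2] yax -120.0 q [-0.56  0.2   1.61 -0.    1.32  1.53] F [ 0.6 -0.   2.8] open 0.0462 gf 25.0
slide [-176.8 -423.5 -189.8] dr [ 0.002 -0.002 -0.438]
```

Request:
servo_tool([
  {"slide": [0,0,-5],"dr": [0,0,0],"jaw": 0.7},
  {"slide": [0,0,-15],"dr": [0,0,0],"jaw": 0.7},
  {"slide": [0,0,-35],"dr": [0,0,0],"jaw": 0.7},
  {"slide": [0,0,-58],"dr": [0,0,0],"jaw": 0.7},
  {"slide": [0,0,-83],"dr": [0,0,0],"jaw": 0.7},
  {"slide": [0,0,-108],"dr": [0,0,0],"jaw": 0.7},
  {"slide": [0,0,-132],"dr": [0,0,0],"jaw": 0.7},
  {"slide": [0,0,-154],"dr": [0,0,0],"jaw": 0.7},
  {"slide": [0,0,-172],"dr": [0,0,0],"jaw": 0.7},
  {"slide": [0,0,-184],"dr": [0,0,0],"jaw": 0.7},
  {"slide": [0,0,-190],"dr": [0,0,0],"jaw": 0.7},
  {"slide": [0,0,-190],"dr": [0,0,0],"jaw": 0.7},
])

```text
t: 4.65
tool_pos: [0.5321, -0.2732, 0.4854]
orientation: [3.033, -0.812, 0.003]
force: [0.6, -0.3, -3.6]
opening: 0.0459
gripper_force: 25.0
```

```bash
python3 g.py 590.5 182 317 85.1
```

```text
t 4.65 grasp at [ 532.1 -273.2  318.4] yax -120.0 q [-0.56  0.11  1.37 -0.    1.66  1.53] F [ 0.6 -0.3 -3.6] open 0.0459 gf 25.0
slide [-1.769e+02 -4.235e+02  3.000e-01] dr [ 0.002 -0.002 -0.438]
```

Request:
servo_tool([
  {"slide": [-4,-8,0],"dr": [0,0,-0.01],"jaw": 0.7},
  {"slide": [-11,-25,0],"dr": [0,0,-0.03],"jaw": 0.7},
  {"slide": [-19,-47,0],"dr": [0,0,-0.05],"jaw": 0.7},
  {"slide": [-30,-72,0],"dr": [0,0,-0.075],"jaw": 0.7},
  {"slide": [-41,-97,0],"dr": [0,0,-0.1],"jaw": 0.7},
  {"slide": [-51,-123,0],"dr": [0,0,-0.127],"jaw": 0.7},
  {"slide": [-62,-148,0],"dr": [0,0,-0.153],"jaw": 0.7},
  {"slide": [-72,-174,0],"dr": [0,0,-0.18],"jaw": 0.7},
  {"slide": [-83,-199,0],"dr": [0,0,-0.206],"jaw": 0.7},
  {"slide": [-94,-224,0],"dr": [0,0,-0.232],"jaw": 0.7},
  {"slide": [-104,-250,0],"dr": [0,0,-0.258],"jaw": 0.7},
  {"slide": [-115,-275,0],"dr": [0,0,-0.285],"jaw": 0.7},
  {"slide": [-126,-301,0],"dr": [0,0,-0.311],"jaw": 0.7},
  {"slide": [-136,-326,0],"dr": [0,0,-0.337],"jaw": 0.7},
  {"slide": [-147,-351,0],"dr": [0,0,-0.363],"jaw": 0.7},
  {"slide": [-157,-377,0],"dr": [0,0,-0.39],"jaw": 0.7},
  {"slide": [-166,-398,0],"dr": [0,0,-0.412],"jaw": 0.7},
  {"slide": [-173,-415,0],"dr": [0,0,-0.43],"jaw": 0.7},
  {"slide": [-177,-423.5,0],"dr": [0.002,-0.002,-0.438],"jaw": 0.7},
  {"slide": [-177,-423.5,0],"dr": [0.002,-0.002,-0.438],"jaw": 0.7},
])

```text
t: 6.65
tool_pos: [0.59, 0.1834, 0.4833]
orientation: [-3.138, 0.13, 0.003]
force: [0.6, -0.4, -3.7]
opening: 0.0456
gripper_force: 25.0
```

```bash
python3 g.py 590.5 182 143 85.1
python3 - <<'E'
from plant import *
import cv2,numpy as np
for n in("side","top"):
    p,d=read_camera(n); cv2.imwrite(f"pics/{n}1.png",p[:,:,::-1]); np.savez(f"{n}1.npz",p=p,d=d,**camera_params(n))
from h import *
p,P,ok=cloud("side1.npz"); h=cv2.cvtColor(p,cv2.COLOR_RGB2HSV); v,u=np.indices(ok.shape)
m=ok&((h[...,0]>168)|(h[...,0]<4))&(h[...,1]>150)&(P[...,2]>.12)&(P[...,0]<.66)&(P[...,0]>.5)&(P[...,1]>.1)&(P[...,1]<.26)
print(m.sum(),P[m].min(0),P[m].max(0))
E
```

```text
t 6.65 grasp at [590.  183.4 316.3] yax -94.8 q [0.22 0.16 1.31 0.   1.67 1.87] F [ 0.6 -0.4 -3.7] open 0.0456 gf 25.0
slide [  0.9   1.5 173.3] dr [-0.     0.002  0.002]
859 [0.56312854 0.15462745 0.1909439 ] [0.61131046 0.19621687 0.30620519]
```

View pics/side1.png

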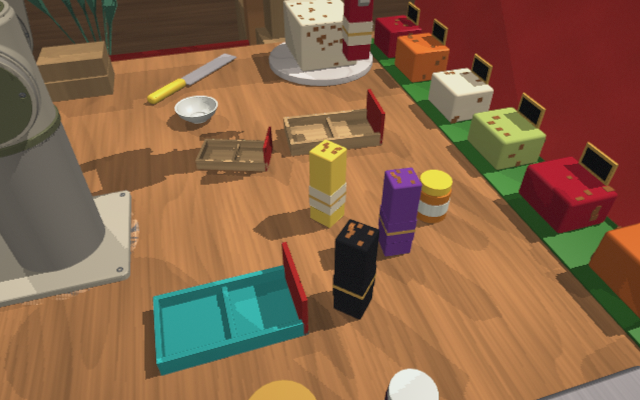

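The side view shows the bar hanging upright over the crate at (357,25). Its underside measures z≈0.191, which puts contact at a grasp height of about 135 mm. I'll lower it to just above the floor.

Request:
servo_tool([
  {"slide": [0.5,1,6],"dr": [0,0.002,0.002],"jaw": 0.7},
  {"slide": [1,1.5,18],"dr": [0,0.002,0.002],"jaw": 0.7},
  {"slide": [1,1.5,35],"dr": [0,0.002,0.002],"jaw": 0.7},
  {"slide": [1,1.5,55],"dr": [0,0.002,0.002],"jaw": 0.7},
  {"slide": [1,1.5,75],"dr": [0,0.002,0.002],"jaw": 0.7},
  {"slide": [1,1.5,95],"dr": [0,0.002,0.002],"jaw": 0.7},
  {"slide": [1,1.5,113],"dr": [0,0.002,0.002],"jaw": 0.7},
  {"slide": [1,1.5,130],"dr": [0,0.002,0.002],"jaw": 0.7},
  {"slide": [1,1.5,145],"dr": [0,0.002,0.002],"jaw": 0.7},
  {"slide": [1,1.5,157],"dr": [0,0.002,0.002],"jaw": 0.7},
  {"slide": [1,1.5,166],"dr": [0,0.002,0.002],"jaw": 0.7},
  {"slide": [1,1.5,172],"dr": [0,0.002,0.002],"jaw": 0.7},
  {"slide": [1,1.5,174],"dr": [0,0.002,0.002],"jaw": 0.7},
  {"slide": [1,1.5,175],"dr": [0,0.002,0.002],"jaw": 0.7},
  {"slide": [1,1.5,175],"dr": [0,0.002,0.002],"jaw": 0.7},
])

```text
t: 8.25
tool_pos: [0.5913, 0.1806, 0.3095]
orientation: [-3.138, 0.137, -0.004]
force: [0.9, 0.7, -3.0]
opening: 0.0459
gripper_force: 25.0
```

```bash
python3 g.py 590.5 182 136 85.1
```

```text
t 8.25 grasp at [591.3 180.6 142.5] yax -95.0 q [ 0.21  0.24  1.54 -0.    1.36  1.87] F [ 0.9  0.7 -3. ] open 0.0459 gf 25.0
slide [-1.  -1.3  6.5] dr [-0.001 -0.002 -0.002]
```

Request:
servo_tool([
  {"slide": [0,0,1],"dr": [0,0,0],"jaw": 0.7},
  {"slide": [0,0,2],"dr": [0,0,0],"jaw": 0.7},
  {"slide": [0,0,3],"dr": [0,0,0],"jaw": 0.7},
  {"slide": [0,0,4],"dr": [0,0,0],"jaw": 0.7},
  {"slide": [0,0,5],"dr": [0,0,0],"jaw": 0.7},
  {"slide": [0,0,5.5],"dr": [0,0,0],"jaw": 0.7},
  {"slide": [0,0,6],"dr": [0,0,0],"jaw": 0.7},
  {"slide": [0,0,6],"dr": [0,0,0],"jaw": 0.7},
  {"slide": [0,0,6],"dr": [0,0,0],"jaw": 0.7},
])

```text
t: 9.15
tool_pos: [0.5912, 0.1806, 0.3033]
orientation: [-3.138, 0.137, -0.003]
force: [-1.7, -0.4, 0.9]
opening: 0.046
gripper_force: 25.0
```

Request:
servo_tool([
  {"slide": [0,0,0.5],"dr": [0,0,0],"jaw": 0.7},
  {"slide": [0,0,0.5],"dr": [0,0,0],"jaw": 0.7},
  {"slide": [0,0,0.5],"dr": [0,0,0],"jaw": 0.7},
])

```text
t: 9.45
tool_pos: [0.5913, 0.1807, 0.3032]
orientation: [-3.138, 0.137, -0.004]
force: [-3.0, -0.6, 4.7]
opening: 0.046
gripper_force: 25.0
```

The upward force has risen, so the bar is on the floor. I'll release it and rise.

Request:
servo_tool([
  {"slide": [0,0,0],"dr": [0,0,0],"jaw": 0.45},
  {"slide": [0,0,0],"dr": [0,0,0],"jaw": 0.35},
  {"slide": [0,0,0],"dr": [0,0,0],"jaw": 0.25},
  {"slide": [0,0,0],"dr": [0,0,0],"jaw": 0.2},
  {"slide": [0,0,0],"dr": [0,0,0],"jaw": 0.2},
  {"slide": [0,0,-5],"dr": [0,0,0],"jaw": 0.2},
  {"slide": [0,0,-15],"dr": [0,0,0],"jaw": 0.2},
  {"slide": [0,0,-30],"dr": [0,0,0],"jaw": 0.2},
  {"slide": [0,0,-48],"dr": [0,0,0],"jaw": 0.2},
  {"slide": [0,0,-66],"dr": [0,0,0],"jaw": 0.2},
  {"slide": [0,0,-82],"dr": [0,0,0],"jaw": 0.2},
  {"slide": [0,0,-93],"dr": [0,0,0],"jaw": 0.2},
  {"slide": [0,0,-99],"dr": [0,0,0],"jaw": 0.2},
  {"slide": [0,0,-100],"dr": [0,0,0],"jaw": 0.2},
])

```text
t: 10.85
tool_pos: [0.5911, 0.1806, 0.4033]
orientation: [-3.138, 0.137, -0.004]
force: [0.8, 0.0, 0.6]
opening: 0.0742
gripper_force: 0.0
```

```bash
python3 g.py 636.5 -108.7 236 85.1
python3 - <<'E'
from plant import *
from h import *
p,d=read_camera("side"); np.savez("side2.npz",p=p,d=d,**camera_params("side"))
p,P,ok=cloud("side2.npz"); Z=P[...,2];X=P[...,0];Y=P[...,1]
m=ok&(Z>.148)&(Z<.162)&(X>.53)&(X<.65)&(Y>.12)&(Y<.24); print(rect(P,m),np.median(Z[m]))
E
```

```text
t 10.85 grasp at [591.1 180.6 236.3] yax -95.0 q [ 0.21  0.18  1.44 -0.    1.52  1.87] F [0.8 0.  0.6] open 0.0742 gf 0.0
slide [ 70.4 284.2   0.3] dr [-0.001 -0.003 -0.002]
(array([589.2, 177.7]), array([48.4, 46. ]), 84.8, 'n', 308, 'mean', array([587.4, 172.1], dtype=float32)) 0.15633856460890988
```

The bar stands upright, top at z≈0.157, at (590,179), aligned with the crate. Next is the jar.

Request:
servo_tool([
  {"slide": [2,8,0],"dr": [0,0,0],"jaw": 0},
  {"slide": [6,24,0],"dr": [0,0,0],"jaw": 0},
  {"slide": [12,48,0],"dr": [0,0,0],"jaw": 0},
  {"slide": [19,76,0],"dr": [0,0,0],"jaw": 0},
  {"slide": [26,105,0],"dr": [0,0,0],"jaw": 0},
  {"slide": [33,134,0],"dr": [0,0,0],"jaw": 0},
  {"slide": [40,163,0],"dr": [0,0,0],"jaw": 0},
  {"slide": [47,192,0],"dr": [0,0,0],"jaw": 0},
  {"slide": [54,219,0],"dr": [0,0,0],"jaw": 0},
  {"slide": [60,243,0],"dr": [0,0,0],"jaw": 0},
  {"slide": [65,263,0],"dr": [0,0,0],"jaw": 0},
  {"slide": [69,277,0],"dr": [0,0,0],"jaw": 0},
  {"slide": [70.5,284,0],"dr": [0,-0.003,0],"jaw": 0},
  {"slide": [70.5,284,0],"dr": [0,-0.003,0],"jaw": 0},
  {"slide": [70.5,284,0],"dr": [0,-0.003,0],"jaw": 0},
])

```text
t: 12.4
tool_pos: [0.6364, -0.1081, 0.4022]
orientation: [-3.138, 0.137, 0.003]
force: [0.3, 1.0, -0.6]
opening: 0.0929
gripper_force: 0.0
```

```bash
python3 - <<'E'
from plant import *
from h import *
p,d=read_camera("side"); np.savez("side3.npz",p=p,d=d,**camera_params("side"))
p,P,ok=cloud("side3.npz"); Z=P[...,2];X=P[...,0];Y=P[...,1]
m=ok&(Z>.072)&(Z<.086)&(X>.59)&(X<.68)&(Y>-.16)&(Y<-.06); print(rect(P,m),np.median(Z[m]))
m=ok&(Z>.142)&(Z<.156)&(X>.4)&(X<.5)&(Y>-.12)&(Y<0); print('yellow',rect(P,m))
E
python3 g.py 636.5 -108.7 52 85.1
```

```text
(array([ 637. , -108.9]), array([54.8, 55.4]), 22.6, 'n', 575, 'mean', array([ 635.2, -112.3], dtype=float32)) 0.07864903642867598
yellow (array([452.5, -64.9]), array([47.4, 47.4]), 37.2, 'n', 552, 'mean', array([451.6, -68.5], dtype=float32))
t 12.45 grasp at [ 636.5 -107.8  235.3] yax -95.0 q [-0.25  0.25  1.35  0.    1.54  1.41] F [-0.2 -0.7  0.7] open 0.0932 gf 0.0
slide [  0.5   1.  183.3] dr [-0.001  0.002 -0.001]
```

Request:
servo_tool([
  {"slide": [0.5,1,8],"dr": [0,0,0],"jaw": 0},
  {"slide": [0.5,1,25],"dr": [0,0,0],"jaw": 0},
  {"slide": [0.5,1,48],"dr": [0,0,0],"jaw": 0},
  {"slide": [0.5,1,73],"dr": [0,0,0],"jaw": 0},
  {"slide": [0.5,1,98],"dr": [0,0,0],"jaw": 0},
  {"slide": [0.5,1,120],"dr": [0,0,0],"jaw": 0},
  {"slide": [0.5,1,140],"dr": [0,0,0],"jaw": 0},
  {"slide": [0.5,1,157],"dr": [0,0,0],"jaw": 0},
  {"slide": [0.5,1,170],"dr": [0,0,0],"jaw": 0},
  {"slide": [0.5,1,179],"dr": [0,0,0],"jaw": 0},
  {"slide": [0.5,1,183],"dr": [0,0,0],"jaw": 0},
  {"slide": [0.5,1,183],"dr": [0,0,0],"jaw": 0},
  {"slide": [0.5,1,183],"dr": [0,0,0],"jaw": 0.2},
  {"slide": [0.5,1,183],"dr": [0,0,0],"jaw": 0.35},
  {"slide": [0.5,1,183],"dr": [0,0,0],"jaw": 0.5},
  {"slide": [0.5,1,183],"dr": [0,0,0],"jaw": 0.5},
  {"slide": [0.5,1,183],"dr": [0,0,0],"jaw": 0.5},
  {"slide": [0.5,1,183],"dr": [0,0,0],"jaw": 0.5},
], force=25)

```text
t: 14.25
tool_pos: [0.6369, -0.109, 0.2199]
orientation: [-3.137, 0.137, 0.001]
force: [0.8, 4.1, 3.2]
opening: 0.0594
gripper_force: 25.0
```

```bash
python3 g.py 492.9 190.5 212 85.1
```

```text
t 14.25 grasp at [ 636.9 -109.    52.9] yax -95.0 q [-0.25  0.4   1.51  0.    1.22  1.41] F [0.8 4.1 3.2] open 0.0594 gf 25.0
slide [-169.6 -286.1 -158.7] dr [-0.001  0.001 -0.001]
```

Request:
servo_tool([
  {"slide": [0,0,-5],"dr": [0,0,0],"jaw": 0.5},
  {"slide": [0,0,-15],"dr": [0,0,0],"jaw": 0.5},
  {"slide": [0,0,-32],"dr": [0,0,0],"jaw": 0.5},
  {"slide": [0,0,-54],"dr": [0,0,0],"jaw": 0.5},
  {"slide": [0,0,-78],"dr": [0,0,0],"jaw": 0.5},
  {"slide": [0,0,-102],"dr": [0,0,0],"jaw": 0.5},
  {"slide": [0,0,-124],"dr": [0,0,0],"jaw": 0.5},
  {"slide": [0,0,-145],"dr": [0,0,0],"jaw": 0.5},
  {"slide": [0,0,-160],"dr": [0,0,0],"jaw": 0.5},
  {"slide": [0,0,-168],"dr": [0,0,0],"jaw": 0.5},
  {"slide": [0,0,-170],"dr": [0,0,0],"jaw": 0.5},
  {"slide": [0,0,-170],"dr": [0,0,0],"jaw": 0.5},
])

```text
t: 15.45
tool_pos: [0.6368, -0.1096, 0.3889]
orientation: [-3.138, 0.137, 0.004]
force: [-1.4, 0.1, -3.5]
opening: 0.0594
gripper_force: 25.0
```

```bash
python3 g.py 492.9 190.5 222 85.1
```

```text
t 15.45 grasp at [ 636.8 -109.6  221.9] yax -95.0 q [-0.25  0.26  1.37  0.    1.51  1.41] F [-1.4  0.1 -3.5] open 0.0594 gf 25.0
slide [-169.5 -286.4    0.4] dr [-0.     0.002 -0.002]
```

Request:
servo_tool([
  {"slide": [-4,-6,0],"dr": [0,0,0],"jaw": 0.5},
  {"slide": [-11,-18,0],"dr": [0,0,0],"jaw": 0.5},
  {"slide": [-22,-36,0],"dr": [0,0,0],"jaw": 0.5},
  {"slide": [-35,-58,0],"dr": [0,0,0],"jaw": 0.5},
  {"slide": [-48,-81,0],"dr": [0,0,0],"jaw": 0.5},
  {"slide": [-62,-104,0],"dr": [0,0,0],"jaw": 0.5},
  {"slide": [-76,-128,0],"dr": [0,0,0],"jaw": 0.5},
  {"slide": [-90,-152,0],"dr": [0,0,0],"jaw": 0.5},
  {"slide": [-104,-176,0],"dr": [0,0,0],"jaw": 0.5},
  {"slide": [-118,-199,0],"dr": [0,0,0],"jaw": 0.5},
  {"slide": [-131,-221,0],"dr": [0,0,0],"jaw": 0.5},
  {"slide": [-143,-242,0],"dr": [0,0,0],"jaw": 0.5},
  {"slide": [-154,-260,0],"dr": [0,0,0],"jaw": 0.5},
  {"slide": [-162,-274,0],"dr": [0,0,0],"jaw": 0.5},
  {"slide": [-167,-283,0],"dr": [0,0,0],"jaw": 0.5},
  {"slide": [-169.5,-286.5,0],"dr": [0,0.002,-0.002],"jaw": 0.5},
  {"slide": [-169.5,-286.5,0],"dr": [0,0.002,-0.002],"jaw": 0.5},
  {"slide": [-169.5,-286.5,0],"dr": [0,0.002,-0.002],"jaw": 0.5},
])

```text
t: 17.25
tool_pos: [0.4932, 0.1901, 0.3897]
orientation: [3.139, -0.135, 0.001]
force: [-0.0, 0.5, -4.7]
opening: 0.0598
gripper_force: 25.0
```

```bash
python3 g.py 492.9 190.5 69 85.1
python3 - <<'E'
from plant import *
import cv2
p,d=read_camera("side"); cv2.imwrite("pics/s4.png",p[:,:,::-1])
E
```

```text
t 17.25 grasp at [493.2 190.1 222.7] yax -94.9 q [ 0.27 -0.06  1.71 -0.    1.49  1.93] F [-0.   0.5 -4.7] open 0.0598 gf 25.0
slide [ -0.4  -0.4 153.7] dr [-0. -0. -0.]
```

View pics/s4.png

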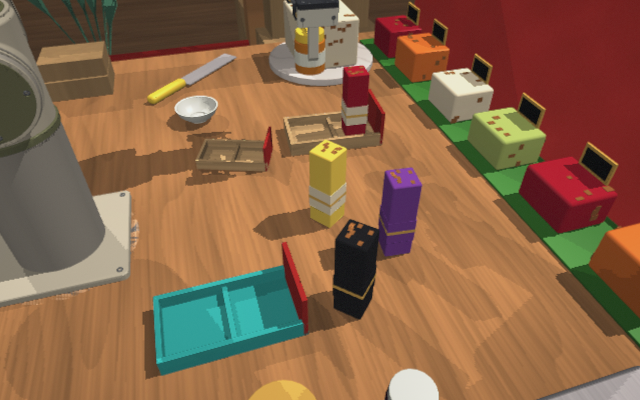

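The red bar stands in the back compartment at (355,100). The jar hangs upright above the front one at (310,50). Contact should come at a grasp height of about 61 mm, so I'll lower to about 66.

Request:
servo_tool([
  {"slide": [0,0,6],"dr": [0,0,0],"jaw": 0.5},
  {"slide": [0,0,18],"dr": [0,0,0],"jaw": 0.5},
  {"slide": [0,0,35],"dr": [0,0,0],"jaw": 0.5},
  {"slide": [0,0,55],"dr": [0,0,0],"jaw": 0.5},
  {"slide": [0,0,75],"dr": [0,0,0],"jaw": 0.5},
  {"slide": [0,0,95],"dr": [0,0,0],"jaw": 0.5},
  {"slide": [0,0,113],"dr": [0,0,0],"jaw": 0.5},
  {"slide": [0,0,128],"dr": [0,0,0],"jaw": 0.5},
  {"slide": [0,0,140],"dr": [0,0,0],"jaw": 0.5},
  {"slide": [0,0,149],"dr": [0,0,0],"jaw": 0.5},
  {"slide": [0,0,154],"dr": [0,0,0],"jaw": 0.5},
  {"slide": [0,0,157],"dr": [0,0,0],"jaw": 0.5},
  {"slide": [0,0,158],"dr": [0,0,0],"jaw": 0.5},
  {"slide": [0,0,158],"dr": [0,0,0],"jaw": 0.5},
])

```text
t: 18.7
tool_pos: [0.4933, 0.1908, 0.2322]
orientation: [-3.138, 0.134, -0.002]
force: [-0.8, 0.6, -4.2]
opening: 0.0593
gripper_force: 25.0
```

```bash
python3 g.py 492.9 190.5 61 85.1
```

```text
t 18.7 grasp at [493.3 190.8  65.2] yax -94.9 q [0.27 0.09 1.86 0.   1.19 1.93] F [-0.8  0.6 -4.2] open 0.0593 gf 25.0
slide [-0.4  0.3  4.2] dr [-0.001 -0.001  0.   ]
```

Request:
servo_tool([
  {"slide": [0,0,1],"dr": [0,0,0],"jaw": 0.5},
  {"slide": [0,0,2],"dr": [0,0,0],"jaw": 0.5},
  {"slide": [0,0,3],"dr": [0,0,0],"jaw": 0.5},
  {"slide": [0,0,3.5],"dr": [0,0,0],"jaw": 0.5},
  {"slide": [0,0,4],"dr": [0,0,0],"jaw": 0.5},
  {"slide": [0,0,4],"dr": [0,0,0],"jaw": 0.5},
  {"slide": [0,0,4],"dr": [0,0,0],"jaw": 0.5},
])

```text
t: 19.4
tool_pos: [0.4931, 0.1907, 0.2279]
orientation: [-3.138, 0.134, -0.001]
force: [-0.5, -0.6, -0.9]
opening: 0.0596
gripper_force: 25.0
```

Request:
servo_tool([
  {"slide": [0,0,0.5],"dr": [0,0,0],"jaw": 0.5},
  {"slide": [0,0,0.7],"dr": [0,0,0],"jaw": 0.5},
  {"slide": [0,0,0.7],"dr": [0,0,0],"jaw": 0.5},
])

```text
t: 19.7
tool_pos: [0.4931, 0.1907, 0.2278]
orientation: [-3.138, 0.134, -0.001]
force: [-6.2, -2.2, 5.5]
opening: 0.0594
gripper_force: 25.0
```

The jar is on the floor. I'll release it and rise.

Request:
servo_tool([
  {"slide": [0,0,0],"dr": [0,0,0],"jaw": 0.28},
  {"slide": [0,0,0],"dr": [0,0,0],"jaw": 0.2},
  {"slide": [0,0,0],"dr": [0,0,0],"jaw": 0.1},
  {"slide": [0,0,0],"dr": [0,0,0],"jaw": 0.05},
  {"slide": [0,0,0],"dr": [0,0,0],"jaw": 0.05},
  {"slide": [0,0,-5],"dr": [0,0,0],"jaw": 0.05},
  {"slide": [0,0,-15],"dr": [0,0,0],"jaw": 0.05},
  {"slide": [0,0,-32],"dr": [0,0,0],"jaw": 0.05},
  {"slide": [0,0,-54],"dr": [0,0,0],"jaw": 0.05},
  {"slide": [0,0,-80],"dr": [0,0,0],"jaw": 0.05},
  {"slide": [0,0,-106],"dr": [0,0,0],"jaw": 0.05},
  {"slide": [0,0,-130],"dr": [0,0,0],"jaw": 0.05},
  {"slide": [0,0,-150],"dr": [0,0,0],"jaw": 0.05},
  {"slide": [0,0,-163],"dr": [0,0,0],"jaw": 0.05},
  {"slide": [0,0,-170],"dr": [0,0,0],"jaw": 0.05},
  {"slide": [0,0,-170],"dr": [0,0,0],"jaw": 0.05},
  {"slide": [0,0,-170],"dr": [0,0,0],"jaw": 0.05},
])

```text
t: 21.4
tool_pos: [0.4928, 0.1905, 0.3961]
orientation: [3.139, -0.134, -0.001]
force: [0.1, 0.1, -0.9]
opening: 0.088
gripper_force: 0.0
```

Run:
```python
from plant import *
from h import *
p,d=read_camera("side"); cv2.imwrite("pics/s5.png",p[:,:,::-1]); np.savez("side5.npz",p=p,d=d,**camera_params("side"))
p,P,ok=cloud("side5.npz"); Z=P[...,2];X=P[...,0];Y=P[...,1]
for n,a in[("red",(.148,.162,.53,.65,.12,.24)),("jar",(.08,.094,.44,.54,.14,.24)),("yel",(.142,.156,.4,.5,-.12,0))]:
    m=ok&(Z>a[0])&(Z<a[1])&(X>a[2])&(X<a[3])&(Y>a[4])&(Y<a[5]); print(n,rect(P,m),np.median(Z[m]))
```

```text
red (array([589.4, 177.5]), array([48.7, 45.2]), 85.9, 'n', 303, 'mean', array([587.6, 172.4], dtype=float32)) 0.1561844709124188
jar (array([493. , 187.4]), array([55.5, 53.9]), 89.6, 'n', 332, 'mean', array([492.2, 183.3], dtype=float32)) 0.08664071944948543
yel (array([453.2, -64.5]), array([48.1, 46.7]), 36.2, 'n', 552, 'mean', array([451.6, -68.5], dtype=float32)) 0.14862430423586254
```

View pics/s5.png

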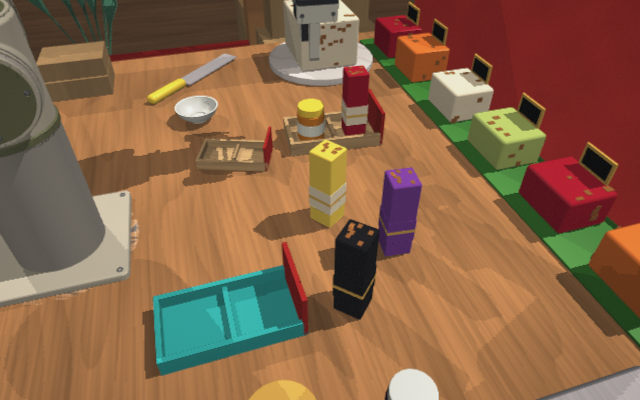

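The picture shows the jar upright in the front compartment at (310,118), the red bar in the back one at (355,100) and the yellow bar unmoved at (328,185). The gripper is well clear.

```bash
python3 -c "from plant import close_job; print(close_job())"
```

```text
the job is handed in; nothing more can be done
None
```

The job is handed in: the red bar went into the back compartment first, then the honey jar into the front one; both stand upright on the crate floor, and the yellow bar was left alone (about 21 s of the 69 s).

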